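# Drive out the lock pin and set the coolant valve

### The job

The grinder's coolant valve is locked shut by the brass pin through the tail of its blue handle. Take the brass drift from its stand, press the pin straight down with it as far as it goes, so that the handle is free, and put the drift back upright in its stand. Then push the handle round until it is in line over the red set tab on the dial, and leave the tin, the oilstone, the spanner and the tape where they are.

Things in the scene. Friction and masses are not known exactly. Their poses are not given: they have to be found in the camera images.
- handle (a joint): Opening angle of the valve handle, rad: 0 = shut (as at the start, where the lock pin holds it), up to 1.57 = fully open. It grows counter-clockwise seen from above. A stiff hinge (0.25 N m): it stays where it is left. The handle is in line with the red tab when handle equals set_tab.
- set_tab (a joint): Angle of the red set tab (16 mm wide) round the same vertical axis, same zero and direction as handle, rad: the wanted opening. It sits firmly on the dial and need not be touched.
- lock_pin (a joint): How far the lock pin has been driven down, m: 0 at the start (its top 2 mm below the top of the handle's tail), 0.018 at its lower stop. The brass pin, 12 mm in diameter, is tight: it takes about 8 N to move and stays where it is left, hanging in the bracket under the tail. Handle is free from about 0.011 on.
- valve_unit: Fixed valve unit: grey base plate 110 x 140 x 10 mm, pipe through a brass valve along its x axis (150 mm long), white quarter dial. Origin on the work surface, right below the vertical turning axis of the handle. With the handle shut, the handle points along the unit's +y axis; the tail points along -y.
- handle_grip (a point): Centre of the handle's blue grip, a bar 62 mm long (along the handle), 20 mm wide and 20 mm high, its underside 92 mm above the work surface. It lies 104 mm from the turning axis. Its y axis points outward along the handle, its x axis across; the opening motion goes towards its -x. Below the grip there is free space of 80 mm and more down to the base plate or the work surface; the dial and the tab (top at 86 mm) end 77 mm from the turning axis.
- lock_hole (a point): Centre of the upper mouth of the hole through the handle's tail, 106 mm above the work surface, 48 mm from the turning axis on the side opposite to the grip. Vertical hole 13 mm in diameter, with a small chamfer, through the 12 mm thick tail and, 2 mm below it, through the 8 mm thick bracket. The lock pin sits in it, its top 2 mm below the mouth at the start and 20 mm below it when fully down.
- drift_mid (a point): Centre of the loose brass drift, half-way up. The drift is a round rod 120 mm long that stands upright, nose down, in its stand: nose 8 mm in diameter and 30 mm long, a 5 mm taper, then a shank 13 mm in diameter up to the top. About 110 g. At the start its lower end is 4 mm and its top 124 mm above the work surface.
- drift_nose (a point): Centre of the flat lower end of the drift's nose, 60 mm below drift_mid along its axis.
- stand_hole (a point): Centre of the mouth of the hole in the drift's stand, 44 mm above the work surface. The stand is a fixed dark steel block 50 x 50 mm, with a vertical hole 16 mm in diameter and 40 mm deep (floor 4 mm above the work surface). To its right (-y) stands a thick fixed grey bar of the grinder, about as high as the top of the drift.
- tab_mark (a point): Centre of the top of the red set tab on the rim of the dial, 66 mm from the turning axis and 86 mm above the work surface. Its y axis points outward from the turning axis; the handle stands right over it when in line.
- paste_tin: Round green tin with a white lid, 66 mm in diameter, 39 mm high, loose, a bystander. Origin at the centre of its underside.
- oilstone: Brown and grey sharpening stone 45 x 125 x 24 mm high, loose, a bystander. Origin at the centre of its underside.
- wrench: Steel spanner 36 x 200 x 8 mm lying flat, loose, a bystander. Origin at the centre of its underside.
- tape_roll: Roll of beige tape lying flat, 72 mm in diameter, 19 mm high, loose, a bystander. Origin at the centre of its underside.

How it is judged (in metres and radians):
On the way, in this order (a step that is already met when the one before it is completed fails the run):
1. the lock pin is driven down clear of the handle with the drift (value of joint lock_pin above 0.014 m and horizontal distance between drift_nose and lock_hole below 0.012 m), for 0.05 s.
2. the drift is let go, back in its stand (horizontal distance between drift_nose and stand_hole below 0.015 m and height (world z) of drift_nose below 0.012 m and contact force between the fingers and drift below 0.1 N), for 0.2 s.
3. the handle is in line with the red tab (angle between the y axis of handle_grip and the y axis of tab_mark, either way round below 0.07 rad), for 0.2 s.
At the end, for the whole second after the job is handed in: The lock pin is down by over 14 mm, the handle rests within 0.07 rad of the red tab, and the drift stands released and at rest in its stand: nose lower than 12 mm above the work surface and within 15 mm of the hole's axis, leaning less than 0.3 rad (value of joint lock_pin above 0.014 m and angle between the y axis of handle_grip and the y axis of tab_mark, either way round below 0.07 rad and velocity of joint handle between -0.02 and 0.02 rad/s and horizontal distance between drift_nose and stand_hole below 0.015 m and height (world z) of drift_nose below 0.012 m and angle between drift_mid's own z axis and vertical below 0.3 rad and linear speed of drift below 0.02 m/s); the robot touches nothing.
It fails at once if a bystander (tin, oilstone, spanner, tape) was moved by more than 30 mm (distance of any of paste_tin, oilstone, wrench, tape_roll from where it was at the start of the episode above 0.03 m).
It fails at once if the red tab was shifted by more than 6 mm (distance of tab_mark from where it was at the start of the episode above 0.006 m).
It also fails if it takes over 61 s, if anything falls off the work surface, if the arm or the gripper's body presses on something with over 40 N, if the wrist force passes 120 N, or if a joint passes its speed limit or range.

### The arm

A 6-joint arm with a two-finger parallel gripper is mounted at the origin on a cart in front of the work surface, level with it; the furniture and walls round the work are solid. World frame = base frame: x ahead of the robot, y to its left, z up, the work surface at z = 0. Lengths are in m, angles in degrees, forces in N, time in s.
With the tool pointing down it reaches from about 0.4 to 0.925 m from the base axis. Payload 3.4 kg.
Tool frame: the origin (TCP) lies at the very end of the fingers, on their centre line; the grasp point (between the pads) lies 19 mm behind it; z points along the fingers, x is the direction in which the jaws open and shut, and the axes are right-handed (so a half turn about z gives the same grasp; the last joint's range is limited). The gripper opens to 85 mm and grips with 20 to 120 N. Pads are 22 mm wide; open, the fingers measure 114 mm over their backs; the gripper's body (76 mm by 85 mm) begins 54 mm behind the grasp point. The pads swing forward as they close: fully open they stand 13 mm farther back than shut.
Start: joints at [-73.367, 17.578, 86.31, -0, 76.112, -4.211], TCP at [0.205, -0.537, 0.231] pointing down, gripper open.
Joint ranges: [-179.03, 179.03], [-60, 130.46], [8.19, 133.38], [-81.62, 261.62], [5.75, 156.47], [-153.77, 153.77]. Speed limits (degrees/s): [147.25, 147.25, 180, 180, 180, 180].

### API

Orientations are given as [roll, pitch, yaw] about the fixed x, y, z axes, in that order (R = Rz(yaw) Ry(pitch) Rx(roll)).
In Python, from plant import env gives the robot as it stands.
- The arm moves only by the tool carry_out, never from a script. Its argument "rows" is text: rows parted by semicolons, each of 7 numbers parted by spaces: the shift along the tool's x, y, z in cm, then the turn, a rotation vector about the tool's x, y, z in degrees, then the finger opening in cm, from 0 to 8.54. A call has 1 to 10 rows; each row shifts and turns the commanded pose from where the row before left it, along the tool's axes as they then stand; what a row does not reach is not made up. A row lasts 1/12 s, in which the tool goes at most 41.7 mm and 7.16 degrees, less where a joint would pass 70% of its speed; a pose out of reach is approached as far as the arm can. A call with a gripper value outside its range is refused whole. The fingers move at their own pace and stop on an object; "grip_force" is the grip in N (left out, the last holds). Time passes only in rows, so rows that do not move let the fingers close. It gives the time, the measured TCP pose, the force and the opening at its end, in the units of the state.
- env.state(): the state, without advancing time (a new reading comes with each control period).
- env.snapshot(name): name is "scene" or "top" or "wrist"; returns the picture (420x560x3 uint8, blue, green, red); there is no depth.
- env.camera_params(name): a dict with "fx", "fy", "cx", "cy" (pixels), "R" (3x3) and "t" (3): a world point X has camera coordinates R X + t; the wrist camera has in their place "hand_eye" (4x4, takes a point from camera to tool coordinates, whose origin is the TCP and whose axes are the tool frame's). Camera axes: x right, y down, z forward; pixel columns grow to the right and rows downward; lengths in m; the calibration is good to about 2 mm. A picture is of the moment at which its call begins: read the wrist's pose just before it. camera_params takes no time and is no camera call.
- env.sign_off(): hands the job in, once; it reports no verdict.
The state is a dict: "time_s": time; "q": joint angles; "joint_vel": joint speeds; "joint_torque": joint torques, N m; "eef_pos": TCP position; "orientation": TCP orientation; "ft_force": force on the tool from outside, world axes, zero at the start; "torque": the same for the moment, N m; "finger_gap": finger opening in m.
Only numpy, scipy, OpenCV 4.12 (cv2) and the standard library are available. Lean on these libraries where they do the work, as an engineer would, in place of code of your own. Each camera call takes 0.05 s, during which the arm holds its last target.

## Working session

There is one attempt and no reset: what is moved stays moved. The work goes in short steps, Python scripts to look and compute and a tool call to move; the robot and the scene stay as the last step left them, time stands still between calls to the robot, and variables do not carry over. Pictures are saved under pics/ and viewed, and the job is handed in when it is done.

Besides the shell and the picture viewer there is one more tool, called after "Call:" in YAML: its name, and indented under it one key for each argument. carry_out: Moves the arm, as the interface text tells. Its arguments: {"type":"object","properties":{"rows":{"type":"string"},"grip_force":{"type":"number"}},"required":["rows"]}

```bash
ls; mkdir -p pics; python3 - <<'E'
from plant import env
import cv2,json
print(env.state())
for n in("scene","top","wrist"):
    p=env.camera_params(n);print(n,p)
    cv2.imwrite(f"pics/{n}0.png",env.snapshot(n))
E
```

```text
pics
{'time_s': 0.0, 'q': array([-7.33670657e+01,  1.76247413e+01,  8.63824442e+01,  2.83314703e-04,
        7.61121656e+01, -4.21109127e+00]), 'joint_vel': array([-0.00517639,  0.02565083,  0.03659393,  0.04329823,  0.05656536,
       -0.02575404]), 'joint_torque': array([ 2.95166592e-04, -4.57538974e+01, -2.51920080e+01,  9.37233881e-05,
        1.34266258e-02,  4.88716182e-05]), 'eef_pos': array([ 0.2043813 , -0.53671142,  0.23036577]), 'orientation': array([-1.79990962e+02,  1.19008685e-01, -6.91560334e+01]), 'ft_force': array([ 0.11119936, -0.15399073,  0.57840463]), 'torque': array([-0.00974228, -0.0250469 , -0.01433731]), 'finger_gap': 0.08570242795880015}
scene {'fx': 545.2103477243778, 'fy': 545.2103477243778, 'cx': 289.0686933023352, 'cy': 207.11188501142774, 'R': array([[-0.65677977, -0.75383637, -0.01926274],
       [-0.39692401,  0.3673138 , -0.84114915],
       [ 0.6411643 , -0.5448039 , -0.54046003]]), 't': array([0.30683011, 0.29458952, 0.74758988])}
top {'fx': 503.2229133533502, 'fy': 503.2229133533502, 'cx': 287.4668213590442, 'cy': 207.7850605656788, 'R': array([[-0.01586137, -0.99963607, -0.02182075],
       [-0.98516037,  0.01935439, -0.17054165],
       [ 0.17090192,  0.01879191, -0.98510883]]), 't': array([-0.02279668,  0.5256597 ,  0.94556059])}
wrist {'fx': 328.34028875925026, 'fy': 328.34028875925026, 'cx': 278.47842455066643, 'cy': 211.54542064363633, 'hand_eye': array([[ 9.99999685e-01,  3.88771424e-04, -6.92160736e-04,
         3.44832106e-04],
       [-1.41641388e-04,  9.45266623e-01,  3.26298931e-01,
        -8.51942711e-02],
       [ 7.81132142e-04, -3.26298730e-01,  9.45266380e-01,
        -1.42755729e-01],
       [ 0.00000000e+00,  0.00000000e+00,  0.00000000e+00,
         1.00000000e+00]])}
```

View pics/scene0.png

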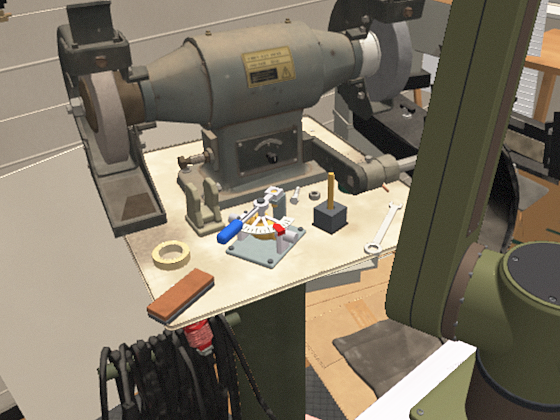

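View pics/top0.png

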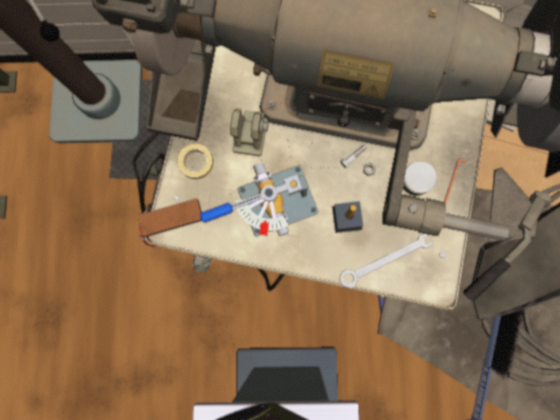

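View pics/wrist0.png

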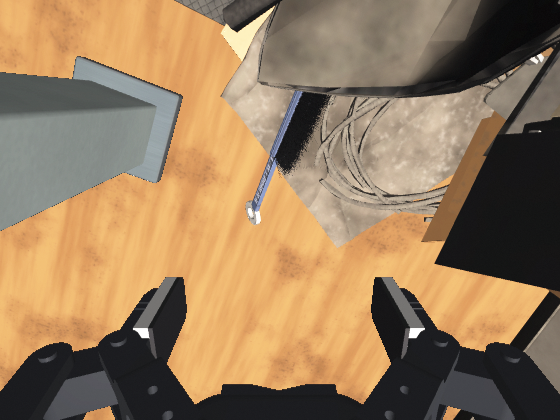

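```bash
python3 - <<'E'
import cv2
a=cv2.imread("pics/top0.png")[140:290,190:380]
cv2.imwrite("pics/top0z.png",cv2.resize(a,None,fx=4,fy=4,interpolation=cv2.INTER_CUBIC))
a=cv2.imread("pics/scene0.png")[160:280,200:360]
cv2.imwrite("pics/scene0z.png",cv2.resize(a,None,fx=5,fy=5,interpolation=cv2.INTER_CUBIC))
E
```

```text
(no output)
```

View pics/top0z.png

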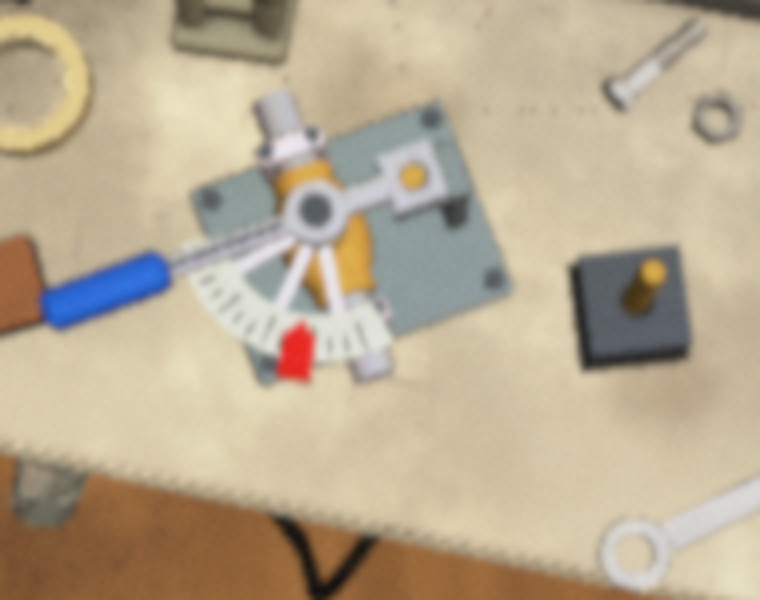

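View pics/scene0z.png

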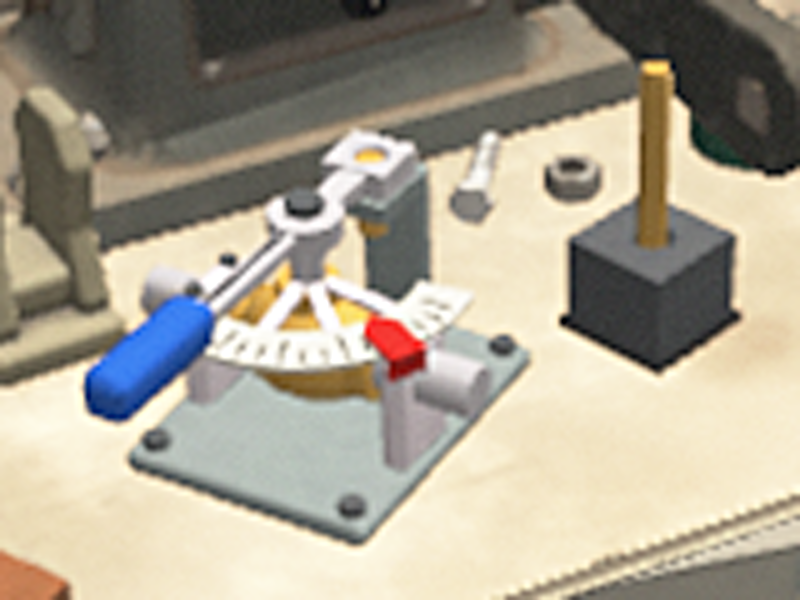

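```bash
cat > h.py <<'E'
import numpy as np, cv2
from scipy.spatial.transform import Rotation as Rn
from plant import env
def ray(n,u,v,st=None):
    p=env.camera_params(n); d=np.array([(u-p['cx'])/p['fx'],(v-p['cy'])/p['fy'],1.])
    if n=='wrist':
        R=Rn.from_euler('xyz',st['orientation'],degrees=True).as_matrix(); H=p['hand_eye']
        o=R@H[:3,3]+st['eef_pos']; d=R@H[:3,:3]@d
    else: o=-p['R'].T@p['t']; d=p['R'].T@d
    return o,d/np.linalg.norm(d)
def tri(*rays):
    A=sum(np.eye(3)-np.outer(d,d) for o,d in rays); b=sum((np.eye(3)-np.outer(d,d))@o for o,d in rays)
    X=np.linalg.solve(A,b); return X,[float(np.linalg.norm(np.cross(X-o,d))) for o,d in rays]
def atz(r,z): o,d=r; return o+d*(z-o[2])/d[2]
def proj(n,X,st=None):
    p=env.camera_params(n)
    if n=='wrist':
        R=Rn.from_euler('xyz',st['orientation'],degrees=True).as_matrix(); H=p['hand_eye']
        c=H[:3,:3].T@(R.T@(np.asarray(X)-st['eef_pos'])-H[:3,3])
    else: c=p['R']@X+p['t']
    return np.array([p['cx']+p['fx']*c[0]/c[2],p['cy']+p['fy']*c[1]/c[2]])
E
python3 - <<'E'
from h import *
np.set_printoptions(precision=4,suppress=True)
T=lambda x,y:ray('top',190+(x+.5)/4-.5,140+(y+.5)/4-.5)
S=lambda x,y:ray('scene',200+(x+.5)/5-.5,160+(y+.5)/5-.5)
for n,a,b,z in [("drifttop",(654,270),(656,67),.124),("pin",(413,177),(370,156),.104),("hub",(315,209),(302,203),.11),("tabtip",(301,325),(372,323),.086),("holefoot",(632,302),(654,240),.044),("gripend",(50,309),(103,393),.1),("gripin",(162,272),(200,320),.1)]:
    print(n,*tri(T(*a),S(*b)),atz(T(*a),z))
print(atz(T(297,355),.086))
E
```

```text
drifttop [ 0.5105 -0.1519  0.1241] [0.0002222879596944765, 0.0002222879596944731] [ 0.5103 -0.1521  0.124 ]
pin [ 0.56   -0.0437  0.105 ] [0.0004297845219743771, 0.0004297845219743264] [ 0.5599 -0.044   0.104 ]
hub [0.545  0.0019 0.1094] [0.0006146972155645209, 0.0006146972155646078] [0.5444 0.0015 0.11  ]
tabtip [0.4946 0.0105 0.0835] [0.0004948655894294584, 0.0004948655894295496] [0.4939 0.0099 0.086 ]
holefoot [ 0.5082 -0.1501  0.0437] [0.0004035511462872717, 0.00040355114628740606] [ 0.5084 -0.1498  0.044 ]
gripend [0.5012 0.1253 0.1043] [0.00048483781145217174, 0.00048483781145211016] [0.5016 0.1257 0.1   ]
gripin [0.5172 0.0729 0.1027] [0.00048782650050068285, 0.00048782650050054955] [0.518  0.0736 0.1   ]
[0.4798 0.0119 0.086 ]
```

```bash
python3 - <<'E'
from h import *
np.set_printoptions(precision=4,suppress=True)
print("label BL/BR corners")
for a,b in [((321,89),(248,88)),((389,97),(296,77)),((392,65),(290,46))]: print(tri(ray('top',*a),ray('scene',*b)))
for uv in [(515,235),(395,200),(397,222),(445,232)]: print(uv,atz(ray('top',*uv),.12))
E
```

```text
label BL/BR corners
(array([ 0.6779, -0.0887,  0.2719]), [0.004891940070653647, 0.004891940070653569])
(array([ 0.6593, -0.1962,  0.2735]), [0.002101314143497799, 0.0021013141434978616])
(array([ 0.6802, -0.1939,  0.3345]), [0.002147830234915964, 0.002147830234915979])
(515, 235) [ 0.455  -0.4383  0.12  ]
(395, 200) [ 0.5226 -0.2288  0.12  ]
(397, 222) [ 0.4823 -0.2302  0.12  ]
(445, 232) [ 0.4626 -0.3148  0.12  ]
```

Call:
carry_out:
  rows: "-1.79 -3.02 -0.3 0 0 0 8.5;-1.79 -3.02 -0.3 0 0 0 8.5;-1.79 -3.02 -0.3 0 0 0 8.5;-1.79 -3.02 -0.3 0 0 0 8.5;-1.79 -3.02 -0.3 0 0 0 8.5;-1.79 -3.02 -0.3 0 0 0 8.5;-1.79 -3.02 -0.3 0 0 0 8.5"
  grip_force: 60

```text
time_s: 0.73
eef_pos: [0.3581, -0.3435, 0.2522]
orientation: [180.0, 0.0, -69.2]
ft_force: [0.8, -0.3, 0.2]
finger_gap: 0.0849
```

Call:
carry_out:
  rows: "-1.79 -3.02 -0.3 0 0 0 8.5;-1.79 -3.02 -0.3 0 0 0 8.5;-1.79 -3.02 -0.3 0 0 0 8.5;-1.79 -3.02 -0.3 0 0 0 8.5;-1.79 -3.02 -0.3 0 0 0 8.5;-1.79 -3.02 -0.3 0 0 0 8.5;-1.79 -3.02 -0.3 0 0 0 8.5"

```text
time_s: 1.32
eef_pos: [0.5111, -0.1511, 0.2733]
orientation: [180.0, 0.0, -69.1]
ft_force: [-0.3, 0.4, 0.3]
finger_gap: 0.0853
```

Call:
carry_out:
  rows: "0 0 0 0 0 -6.92 8.5;0 0 0 0 0 -6.92 8.5;0 0 0 0 0 -6.92 8.5;0 0 0 0 0 -6.92 8.5;0 0 0 0 0 -6.92 8.5;0 0 0 0 0 -6.92 8.5;0 0 0 0 0 -6.92 8.5;0 0 0 0 0 -6.92 8.5;0 0 0 0 0 -6.92 8.5;0 0 0 0 0 -6.92 8.5"

```text
time_s: 2.15
eef_pos: [0.5103, -0.1526, 0.2729]
orientation: [-180.0, 0.0, 0.4]
ft_force: [-0.0, -0.5, 0.2]
finger_gap: 0.0848
```

```bash
python3 - <<'E'
from h import *
s=env.state(); print(s['eef_pos'],s['orientation'],s['q'])
im=env.snapshot('wrist'); cv2.imwrite("pics/w1.png",im)
np.set_printoptions(precision=1,suppress=True)
for X in [(.5103,-.152,.124),(.5083,-.15,.044),(.56,-.0438,.104),(.545,.0018,.11)]: print(X,proj('wrist',X,s))
E
```

```text
[ 0.51025603 -0.15261238  0.27293   ] [-1.79981227e+02  4.45144792e-02  3.86393725e-01] [-2.11967677e+01  1.24751465e+01  8.74404419e+01  1.09857691e-03
  8.01327107e+01 -2.15833428e+01]
(0.5103, -0.152, 0.124) [277.6 194.3]
(0.5083, -0.15, 0.044) [276.1 173.5]
(0.56, -0.0438, 0.104) [335.3  69.2]
(0.545, 0.0018, 0.11) [321.6   7.3]
```

View pics/w1.png

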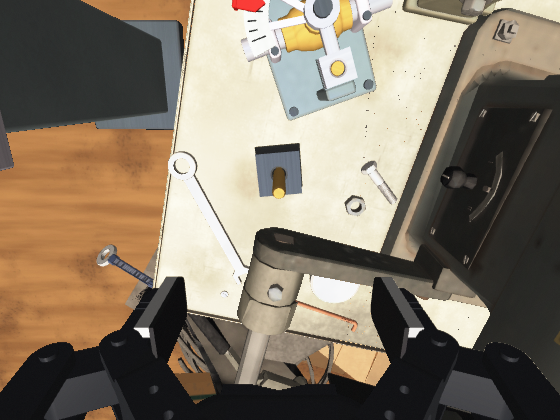

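```bash
python3 - <<'E'
import cv2
a=cv2.imread("pics/w1.png")
x=cv2.resize(a[0:110,230:400],None,fx=4.5,fy=4.5,interpolation=cv2.INTER_CUBIC);cv2.imwrite("pics/w1a.png",x)
x=cv2.resize(a[130:215,230:340],None,fx=6,fy=6,interpolation=cv2.INTER_CUBIC);cv2.imwrite("pics/w1b.png",x)
E
```

```text
(no output)
```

View pics/w1a.png

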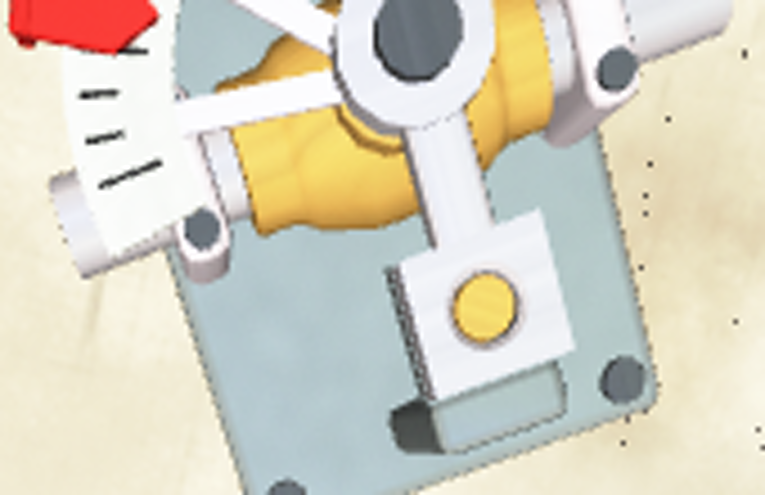

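View pics/w1b.png

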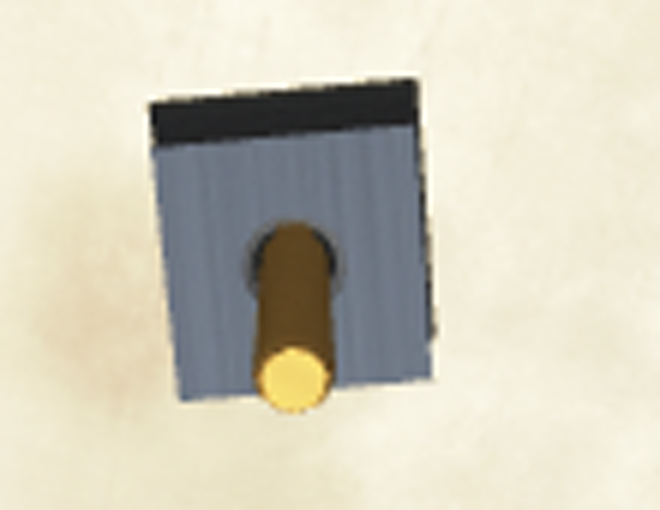

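```bash
python3 - <<'E'
from h import *
np.set_printoptions(precision=4,suppress=True)
s=env.state(); print(s['eef_pos'])
T=lambda x,y:ray('top',190+(x+.5)/4-.5,140+(y+.5)/4-.5)
S=lambda x,y:ray('scene',200+(x+.5)/5-.5,160+(y+.5)/5-.5)
for n,a,b,w,z in [("drift",(654,270),(656,67),(279,192.8),.124),("hole",(632,302),(654,240),(278.8,174),.044),("pin",(413,177),(370,156),(337.4,68.0),.104)]:
    W=ray('wrist',*w,s)
    print(n,tri(T(*a),W),tri(S(*b),W),tri(T(*a),S(*b),W),atz(W,z))
E
```

```text
[ 0.5102 -0.1526  0.2729]
drift (array([ 0.5117, -0.1529,  0.1157]), [0.00012220768289064436, 0.00012220768289055283]) (array([ 0.5111, -0.1512,  0.124 ]), [0.0007664674982094245, 0.0007664674982092711]) (array([ 0.5109, -0.1516,  0.1237]), [0.0007603075711564561, 0.0004589175940946634, 0.0011349899521919105]) [ 0.5115 -0.1505  0.124 ]
hole (array([ 0.5107, -0.1517,  0.0345]), [0.0011982451443035612, 0.0011982451443033621]) (array([ 0.5107, -0.1519,  0.0415]), [0.0009781980909165586, 0.0009781980909166494]) (array([ 0.5097, -0.1509,  0.0423]), [0.0013697177541379412, 0.0010193672851153558, 0.0016222286618691798]) [ 0.5114 -0.1506  0.044 ]
pin (array([ 0.5597, -0.0435,  0.1084]), [0.0009090112095399607, 0.0009090112095399476]) (array([ 0.5606, -0.043 ,  0.1052]), [0.0004924546880672205, 0.0004924546880671857]) (array([ 0.5603, -0.0434,  0.1051]), [0.0009023900644315461, 4.6020895430945655e-05, 0.0009437302324571693]) [ 0.5611 -0.0426  0.104 ]
```

Call:
carry_out:
  rows: "0.08 -0.16 3.2 0 0 0 8.5;0 0 3.2 0 0 0 8.5;0 0 3.2 0 0 0 8.5;0 0 3.2 0 0 0 8.5;0 0 3.2 0 0 0 8.5;0 0 3.2 0 0 0 8.5;0 0 0 0 0 0 8.5;0 0 0 0 0 0 8.5"

```text
time_s: 2.87
eef_pos: [0.5097, -0.1506, 0.0799]
orientation: [-179.9, 0.3, -0.0]
ft_force: [1.1, -0.2, 0.8]
finger_gap: 0.0849
```

Call:
carry_out:
  rows: "0 0 0 0 0 0 0;0 0 0 0 0 0 0;0 0 0 0 0 0 0;0 0 0 0 0 0 0;0 0 0 0 0 0 0;0 0 0 0 0 0 0;0 0 0 0 0 0 0;0 0 0 0 0 0 0"
  grip_force: 80

```text
time_s: 3.53
eef_pos: [0.5113, -0.1513, 0.0823]
orientation: [180.0, -0.0, 0.0]
ft_force: [-2.2, -0.1, 6.0]
finger_gap: 0.0109
```

```bash
python3 - <<'E'
from h import *
s=env.state(); print(s['eef_pos'],s['orientation'],s['ft_force'],s['finger_gap'])
cv2.imwrite("pics/w2.png",env.snapshot('wrist'))
E
```

```text
[ 0.51125443 -0.15130186  0.08228531] [ 1.79971097e+02 -1.89751414e-02  4.64001563e-02] [-2.21092811 -0.11990522  5.97307667] 0.01090122077154823
```

View pics/w2.png

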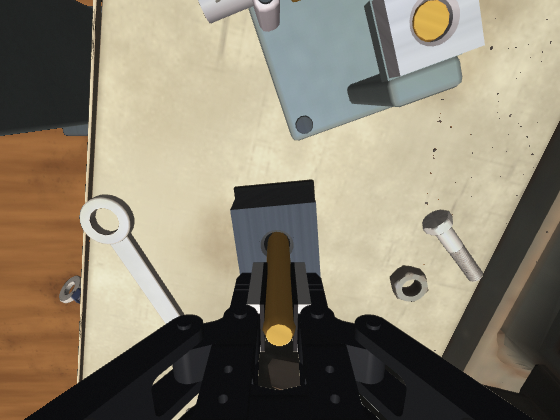

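Call:
carry_out:
  rows: "0 0 -2 0 0 0 0;0 0 -3 0 0 0 0;0 0 -3 0 0 0 0;0 0 -3 0 0 0 0;0 0 -2 0 0 0 0;0 0 0 0 0 0 0;0 0 0 0 0 0 0;0 0 0 0 0 0 0"

```text
time_s: 4.25
eef_pos: [0.5104, -0.1508, 0.2103]
orientation: [-180.0, 0.1, 0.0]
ft_force: [0.3, 0.2, -0.8]
finger_gap: 0.0113
```

```bash
python3 - <<'E'
from h import *
s=env.state(); print(s['eef_pos'],s['orientation'],s['ft_force'],s['finger_gap'])
cv2.imwrite("pics/w3.png",env.snapshot('wrist'))
n=s['eef_pos'].copy(); n[2]-=.0783
print(proj('wrist',n,s))
E
```

```text
[ 0.51037699 -0.15075824  0.21033924] [-1.79960163e+02  9.85141373e-02  4.17515014e-02] [ 0.31856005  0.18047756 -0.76217035] 0.011291374610929026
[277.26604218 222.25017711]
```

View pics/w3.png

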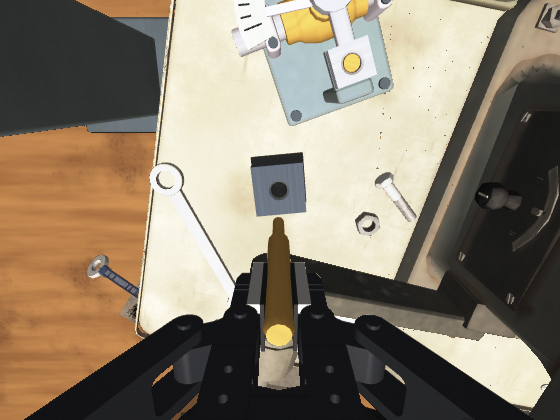

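```bash
python3 - <<'E'
from h import *
np.set_printoptions(precision=4,suppress=True)
a=cv2.imread("pics/w3.png")
x=cv2.resize(a[30:240,250:390],None,fx=4,fy=2.8,interpolation=cv2.INTER_CUBIC)
cv2.imwrite("pics/w3a.png",cv2.resize(a[40:90,325:380],None,fx=10,fy=10,interpolation=cv2.INTER_CUBIC))
cv2.imwrite("pics/w3b.png",cv2.resize(a[145:245,245:310],None,fx=6,fy=6,interpolation=cv2.INTER_CUBIC))
s=env.state()
print(atz(ray('wrist',352,63,s),.104),atz(ray('wrist',279,190,s),.044))
s2=dict(eef_pos=np.array([.51125,-.1513,.08229]),orientation=[179.97,-.019,.046])
W=ray('wrist',432.5,20.5,s2);print(atz(W,.104),tri(W,ray('wrist',352,63,s)))
E
```

```text
[ 0.5615 -0.043   0.104 ] [ 0.511  -0.1503  0.044 ]
[ 0.5622 -0.0431  0.104 ] (array([ 0.5611, -0.0434,  0.1064]), [0.00017905289925541375, 0.00017905289925540893])
```

View pics/w3a.png

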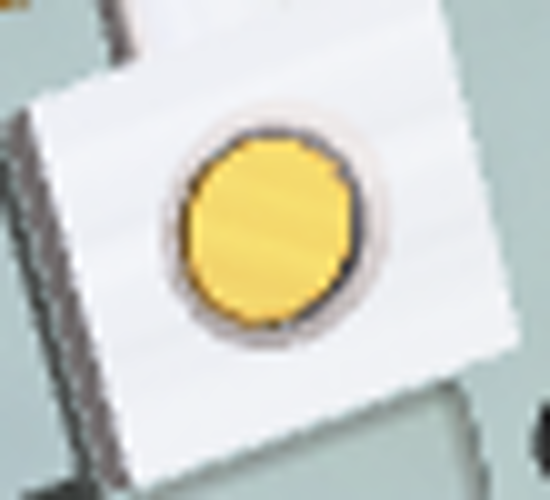

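View pics/w3b.png

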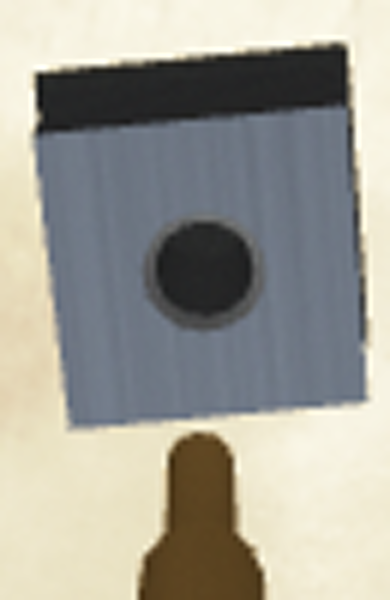

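Call:
carry_out:
  rows: "0.8 -1.8 0 0 0 0 0;1.2 -2.6 0 0 0 0 0;1.2 -2.6 0 0 0 0 0;1.2 -2.6 0 0 0 0 0;0.6 -1.2 0 0 0 0 0;0 0 0 0 0 0 0;0 0 0 0 0 0 0;0 0 0 0 0 0 0;0 0 0 0 0 0 0"

```text
time_s: 5.05
eef_pos: [0.5604, -0.0442, 0.2107]
orientation: [180.0, 0.1, -0.0]
ft_force: [0.3, -0.4, -0.6]
finger_gap: 0.0112
```

```bash
python3 - <<'E'
from h import *
s=env.state(); print(s['eef_pos'],s['orientation'],s['ft_force'],s['finger_gap'])
for n,(r0,r1,c0,c1) in dict(wrist=(150,250,220,340),scene=(130,230,220,340),top=(130,230,240,360)).items():
    im=env.snapshot(n); cv2.imwrite(f"pics/{n}4.png",im)
    cv2.imwrite(f"pics/{n}4z.png",cv2.resize(im[r0:r1,c0:c1],None,fx=6,fy=6,interpolation=cv2.INTER_CUBIC))
E
```

```text
[ 0.56040507 -0.04418745  0.21073708] [ 1.79974116e+02  9.00463606e-02 -1.67426329e-02] [ 0.30817337 -0.40607226 -0.63295442] 0.011214025041049054
```

View pics/wrist4z.png

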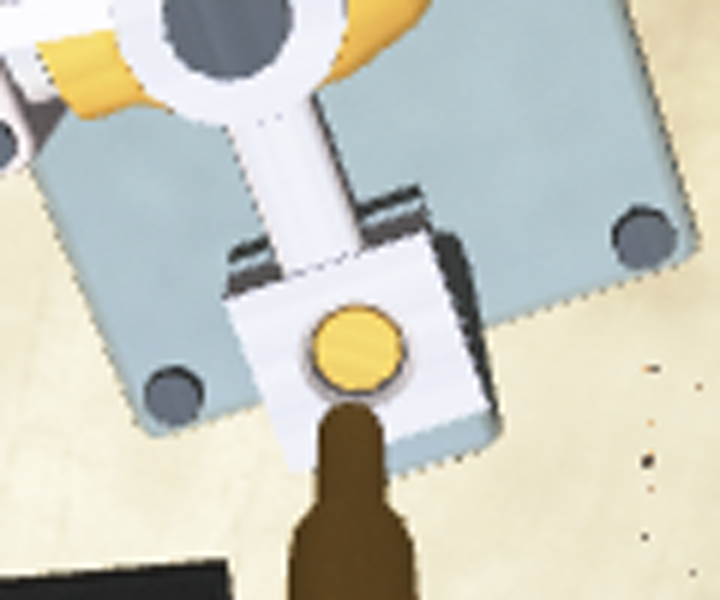

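View pics/scene4z.png

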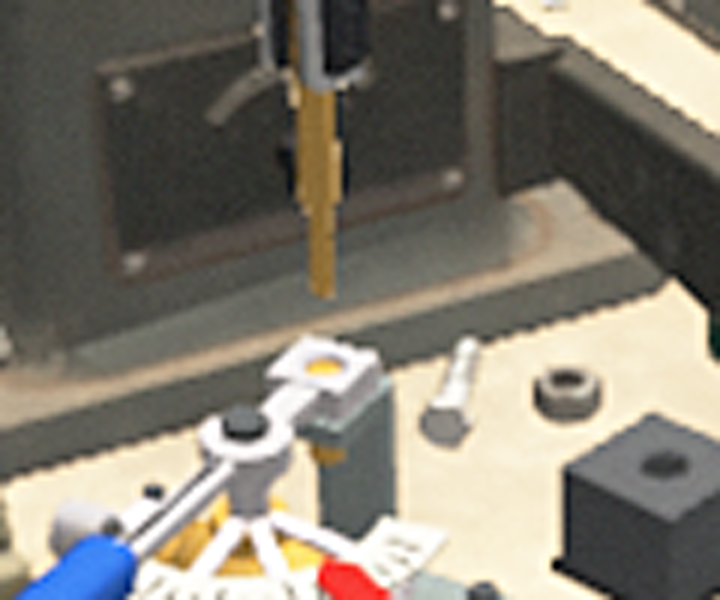

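View pics/top4z.png

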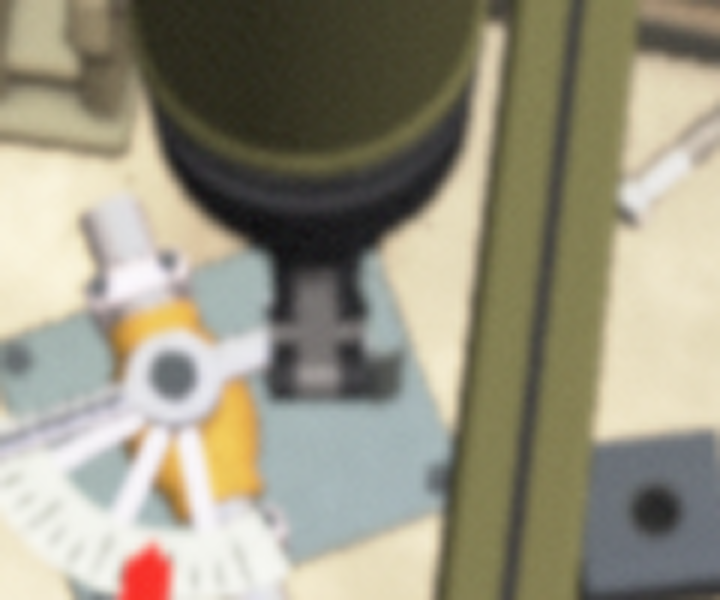

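```bash
python3 - <<'E'
from h import *
np.set_printoptions(precision=4,suppress=True)
s=env.state(); e=s['eef_pos']; print(e)
print('hole w',atz(ray('wrist',278.9,208.1,s),.106))
W=ray('wrist',278.1,216.7,s) # tip front edge (+y side)
print('tip edge at nose z',atz(W,e[2]-.0783))
S=lambda x,y:ray('scene',220+(x+.5)/6-.5,130+(y+.5)/6-.5)
# scene: nose tip bottom centre; hole mouth centre
Hs=S(325,364); o,d=S(322,294)
print('scene px: hole',proj('scene',np.array([.5607,-.0433,.106])),(220+325.5/6-.5,130+364.5/6-.5))
print('tip pred',proj('scene',e+[.0005,-.0005,-.0783]),(220+322.5/6-.5,130+294.5/6-.5))
E
```

```text
[ 0.5609 -0.0441  0.2113]
hole w [ 0.5622 -0.0424  0.106 ]
tip edge at nose z [ 0.5616 -0.0399  0.133 ]
scene px: hole [273.4106 190.3337] (273.75, 190.25)
tip pred [273.2147 178.0637] (273.25, 178.58333333333334)
```

Call:
carry_out:
  rows: "0.07 -0.14 0 0 0 0 0;0 0 1 0 0 0 0;0 0 1 0 0 0 0;0 0 0 0 0 0 0;0 0 0 0 0 0 0;0 0 0 0 0 0 0"

```text
time_s: 5.7
eef_pos: [0.5617, -0.0416, 0.1908]
orientation: [-180.0, 0.1, 0.0]
ft_force: [-0.2, 0.1, -0.3]
finger_gap: 0.0109
```

```bash
python3 - <<'E'
from h import *
s=env.state(); print(s['eef_pos'],s['orientation'],s['ft_force'],s['finger_gap'])
o=[]
for n,(r0,r1,c0,c1) in dict(wrist=(170,250,240,320),scene=(150,230,230,310)).items():
    im=env.snapshot(n); cv2.imwrite(f"pics/{n}5.png",im)
    o.append(cv2.resize(im[r0:r1,c0:c1],None,fx=5,fy=5,interpolation=cv2.INTER_CUBIC))
cv2.imwrite("pics/c5.png",cv2.hconcat(o))
E
```

```text
[ 0.56172334 -0.04163323  0.19082777] [-1.79993102e+02  5.49520168e-02  4.82667396e-02] [-0.24366524  0.08081383 -0.29128651] 0.010924760381527378
```

View pics/c5.png

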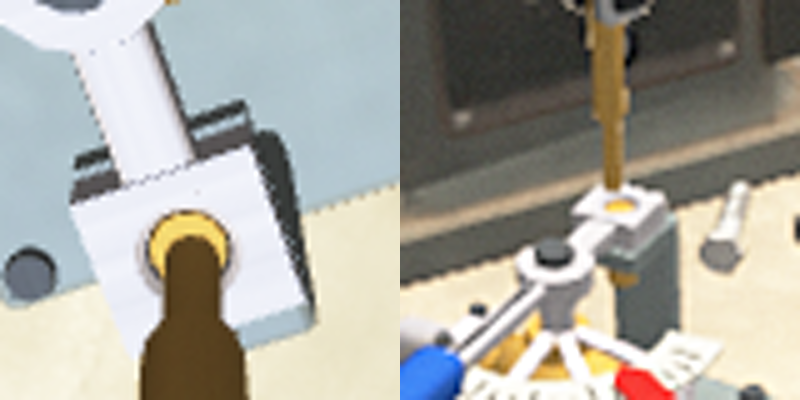

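Call:
carry_out:
  rows: "-0.03 0.13 0.3 0 0 0 0;0 0 0 0 0 0 0;0 0 0 0 0 0 0;0 0 0 0 0 0 0"

```text
time_s: 6.13
eef_pos: [0.5616, -0.043, 0.1884]
orientation: [-180.0, -0.0, 0.0]
ft_force: [0.4, 0.4, -1.2]
finger_gap: 0.0111
```

```bash
python3 - <<'E'
from h import *
s=env.state(); print(s['eef_pos'],s['orientation'],s['ft_force'],s['finger_gap'])
o=[]
for n,(r0,r1,c0,c1) in dict(wrist=(170,250,240,320),scene=(150,230,230,310)).items():
    im=env.snapshot(n); cv2.imwrite(f"pics/{n}6.png",im)
    o.append(cv2.resize(im[r0:r1,c0:c1],None,fx=5,fy=5,interpolation=cv2.INTER_CUBIC))
cv2.imwrite("pics/c6.png",cv2.hconcat(o))
E
```

```text
[ 0.56164658 -0.04300654  0.18837152] [-1.79998775e+02 -3.96142397e-03  4.43258060e-02] [ 0.37309853  0.42352759 -1.24546984] 0.011072680182864737
```

View pics/c6.png

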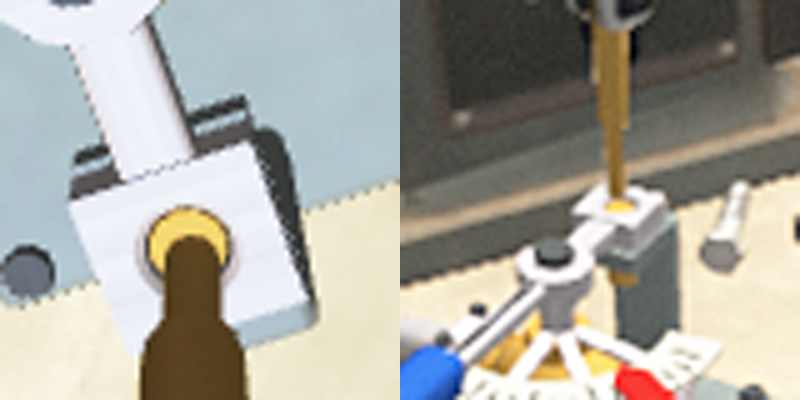

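Call:
carry_out:
  rows: "0 0 0.2 0 0 0 0;0 0 0.2 0 0 0 0;0 0 0.2 0 0 0 0;0 0 0.2 0 0 0 0;0 0 0 0 0 0 0;0 0 0 0 0 0 0"

```text
time_s: 6.73
eef_pos: [0.5618, -0.043, 0.1807]
orientation: [180.0, -0.0, 0.0]
ft_force: [-1.2, -0.7, 3.4]
finger_gap: 0.0114
```

Call:
carry_out:
  rows: "0 0 0.2 0 0 0 0;0 0 0.2 0 0 0 0;0 0 0.2 0 0 0 0;0 0 0.2 0 0 0 0;0 0 0.2 0 0 0 0;0 0 0.2 0 0 0 0"

```text
time_s: 7.23
eef_pos: [0.5618, -0.043, 0.1692]
orientation: [180.0, -0.1, 0.0]
ft_force: [-1.4, 0.3, 6.9]
finger_gap: 0.011
```

Call:
carry_out:
  rows: "0 0 0.2 0 0 0 0;0 0 0.2 0 0 0 0;0 0 0.1 0 0 0 0;0 0 0 0 0 0 0;0 0 0 0 0 0 0"

```text
time_s: 7.65
eef_pos: [0.5619, -0.043, 0.1642]
orientation: [180.0, -0.1, 0.0]
ft_force: [-2.2, 1.0, 7.9]
finger_gap: 0.0112
```

Call:
carry_out:
  rows: "0 0 0.1 0 0 0 0;0 0 0.1 0 0 0 0;0 0 0 0 0 0 0;0 0 0 0 0 0 0"

```text
time_s: 7.98
eef_pos: [0.5622, -0.0431, 0.164]
orientation: [180.0, -0.1, 0.0]
ft_force: [-4.3, 0.7, 16.7]
finger_gap: 0.0112
```

```bash
python3 - <<'E'
from h import *
s=env.state(); print(s['eef_pos'],s['orientation'],s['ft_force'],s['finger_gap'])
o=[]
for n,(r0,r1,c0,c1) in dict(wrist=(170,250,240,320),scene=(150,230,230,310)).items():
    im=env.snapshot(n); cv2.imwrite(f"pics/{n}7.png",im)
    o.append(cv2.resize(im[r0:r1,c0:c1],None,fx=5,fy=5,interpolation=cv2.INTER_CUBIC))
cv2.imwrite("pics/c7.png",cv2.hconcat(o))
E
```

```text
[ 0.56219953 -0.04310717  0.16400806] [ 1.79974082e+02 -1.42933721e-01  4.71659782e-02] [-4.34115718  0.69867169 16.68585421] 0.011231294882309052
```

View pics/c7.png

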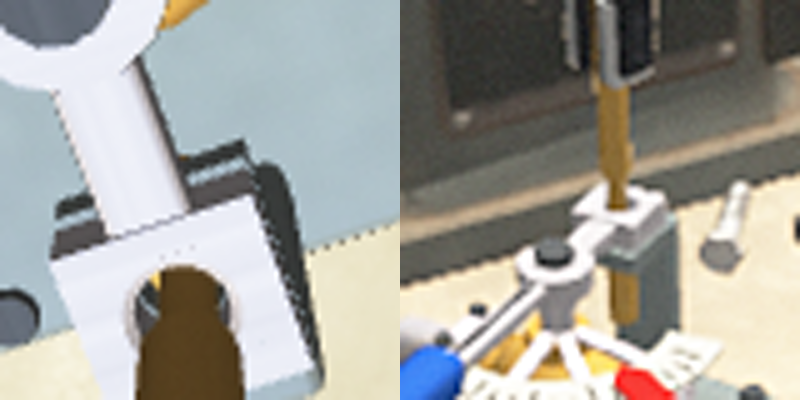

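Call:
carry_out:
  rows: "0 0 -1 0 0 0 0;0 0 -2 0 0 0 0;0 0 -2.2 0 0 0 0;-0.6 1.21 0 0 0 0 0;-1.2 2.6 0 0 0 0 0;-1.2 2.6 0 0 0 0 0;-1.2 2.6 0 0 0 0 0;-0.84 1.8 0 0 0 0 0;0 0 0 0 0 0 0;0 0 0 0 0 0 0"

```text
time_s: 8.92
eef_pos: [0.5104, -0.1521, 0.2126]
orientation: [-180.0, 0.1, -0.1]
ft_force: [-0.3, 0.3, -1.3]
finger_gap: 0.011
```

Call:
carry_out:
  rows: "0 0 3 0 0 0 0;0 0 2.5 0 0 0 0;0 0 0 0 0 0 0;0 0 0 0 0 0 0;0 0 0 0 0 0 0"

```text
time_s: 9.33
eef_pos: [0.5122, -0.1508, 0.1589]
orientation: [180.0, -0.0, 0.1]
ft_force: [-0.1, -0.3, -1.4]
finger_gap: 0.0111
```

```bash
python3 - <<'E'
from h import *
s=env.state(); print(s['eef_pos'],s['orientation'],s['ft_force'],s['finger_gap'])
o=[]
for n,(r0,r1,c0,c1) in dict(wrist=(170,250,240,320),scene=(160,240,290,370)).items():
    im=env.snapshot(n); cv2.imwrite(f"pics/{n}8.png",im)
    o.append(cv2.resize(im[r0:r1,c0:c1],None,fx=5,fy=5,interpolation=cv2.INTER_CUBIC))
cv2.imwrite("pics/c8.png",cv2.hconcat(o))
E
```

```text
[ 0.51219012 -0.15076473  0.15893514] [ 1.79996432e+02 -4.85553733e-02  9.18756466e-02] [-0.05259223 -0.28356297 -1.43567925] 0.011129162390249338
```

View pics/c8.png

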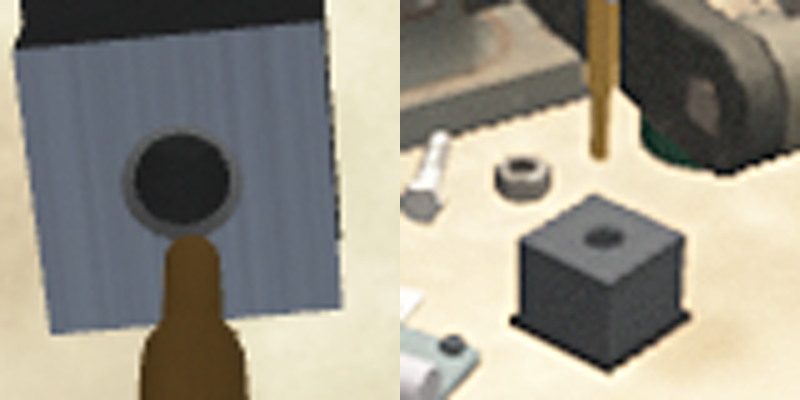

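View pics/scene8.png

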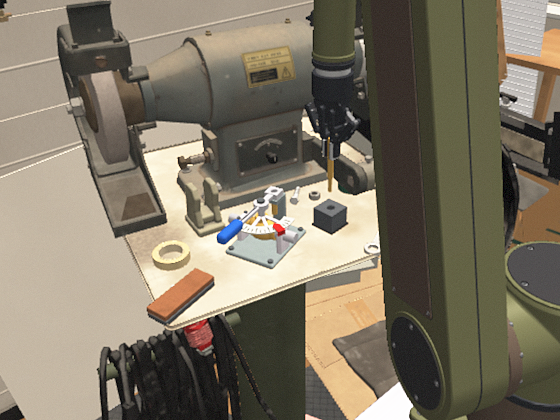

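```bash
python3 - <<'E'
from h import *
np.set_printoptions(precision=4,suppress=True)
s=env.state(); e=s['eef_pos']; print(e)
print('hole',atz(ray('wrist',240+182.5/5-.5,170+181.5/5-.5,s),.044))
print('tip +y edge',atz(ray('wrist',240+192.5/5-.5,170+235/5-.5,s),e[2]-.0783), 'centre y = that -.004')
E
```

```text
[ 0.5127 -0.1512  0.1598]
hole [ 0.512  -0.1511  0.044 ]
tip +y edge [ 0.5136 -0.1469  0.0815] centre y = that -.004
```

Call:
carry_out:
  rows: "-0.16 0 0 0 0 0 0;0 0 1.5 0 0 0 0;0 0 1.5 0 0 0 0;0 0 0 0 0 0 0;0 0 0 0 0 0 0;0 0 0 0 0 0 0"

```text
time_s: 9.93
eef_pos: [0.5104, -0.1514, 0.1293]
orientation: [180.0, -0.1, 0.0]
ft_force: [0.0, 1.0, -1.2]
finger_gap: 0.0112
```

```bash
python3 - <<'E'
from h import *
s=env.state(); print(s['eef_pos'],s['orientation'],s['ft_force'],s['finger_gap'])
o=[]
for n,(r0,r1,c0,c1) in dict(wrist=(180,260,240,320),scene=(160,240,290,370)).items():
    im=env.snapshot(n); cv2.imwrite(f"pics/{n}9.png",im)
    o.append(cv2.resize(im[r0:r1,c0:c1],None,fx=5,fy=5,interpolation=cv2.INTER_CUBIC))
cv2.imwrite("pics/c9.png",cv2.hconcat(o))
E
```

```text
[ 0.51036078 -0.15137767  0.12930066] [ 1.79967650e+02 -8.25608634e-02  4.65119144e-02] [ 0.0128998   1.00048315 -1.19429396] 0.011211822693128842
```

View pics/c9.png

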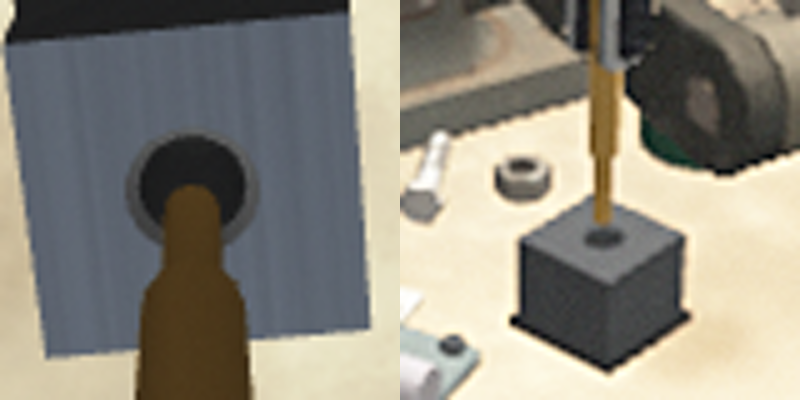

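Call:
carry_out:
  rows: "0 0 0.8 0 0 0 0;0 0 0.8 0 0 0 0;0 0 0.8 0 0 0 0;0 0 0 0 0 0 0;0 0 0 0 0 0 0"

```text
time_s: 10.45
eef_pos: [0.5089, -0.1508, 0.1032]
orientation: [-179.9, 0.1, 0.0]
ft_force: [0.2, 0.2, -1.4]
finger_gap: 0.0113
```

Call:
carry_out:
  rows: "0 0 0.6 0 0 0 0;0 0 0.6 0 0 0 0;0 0 0.6 0 0 0 0;0 0 0 0 0 0 0;0 0 0 0 0 0 0"

```text
time_s: 10.87
eef_pos: [0.5093, -0.151, 0.0857]
orientation: [-180.0, 0.1, 0.0]
ft_force: [-0.6, 0.0, -0.9]
finger_gap: 0.0111
```

Call:
carry_out:
  rows: "0 0 0.2 0 0 0 0;0 0 0.1 0 0 0 0;0 0 0 0 0 0 0;0 0 0 0 0 0 0"

```text
time_s: 11.2
eef_pos: [0.5098, -0.1511, 0.0834]
orientation: [180.0, -0.0, 0.0]
ft_force: [0.0, -0.4, -1.0]
finger_gap: 0.0111
```

Call:
carry_out:
  rows: "0 0 0 0 0 0 3;0 0 0 0 0 0 5;0 0 0 0 0 0 8.5;0 0 0 0 0 0 8.5;0 0 0 0 0 0 8.5;0 0 0 0 0 0 8.5;0 0 0 0 0 0 8.5;0 0 0 0 0 0 8.5"

```text
time_s: 11.87
eef_pos: [0.5097, -0.1511, 0.0833]
orientation: [-180.0, -0.0, 0.0]
ft_force: [0.1, -0.6, 0.3]
finger_gap: 0.0853
```

Call:
carry_out:
  rows: "0 0 -1 0 0 0 8.5;0 0 -2 0 0 0 8.5;0 0 -3 0 0 0 8.5;0 0 -3 0 0 0 8.5;0 0 -3 0 0 0 8.5;0 0 -2 0 0 0 8.5;0 0 0 0 0 0 8.5;0 0 0 0 0 0 8.5"

```text
time_s: 12.53
eef_pos: [0.5106, -0.1514, 0.2254]
orientation: [179.9, -0.2, 0.0]
ft_force: [-0.0, 1.3, -0.5]
finger_gap: 0.0851
```

```bash
python3 - <<'E'
from h import *
s=env.state(); print(s['eef_pos'],s['orientation'],s['ft_force'],s['finger_gap'],s['q'])
for n in ('wrist','scene'):
    im=env.snapshot(n); cv2.imwrite(f"pics/{n}10.png",im)
cv2.imwrite("pics/s10z.png",cv2.resize(cv2.imread("pics/scene10.png")[160:280,200:360],None,fx=5,fy=5,interpolation=cv2.INTER_CUBIC))
E
```

```text
[ 0.51061162 -0.15143649  0.22535876] [ 1.79916959e+02 -2.23074497e-01  4.46251732e-02] [-0.00625995  1.28171324 -0.54907622] 0.08509443610558 [-2.10658204e+01  1.43564803e+01  9.19774977e+01  3.00045442e-03
  7.34280099e+01 -2.11111337e+01]
```

View pics/wrist10.png

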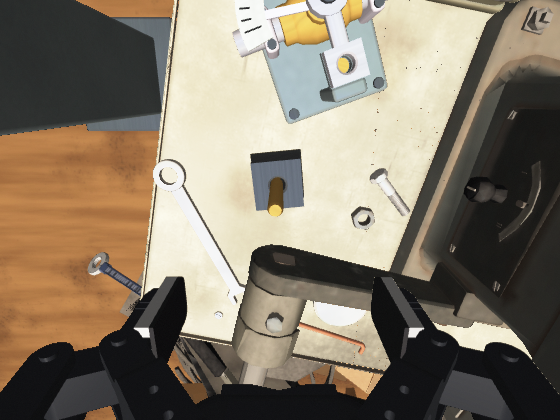

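View pics/s10z.png

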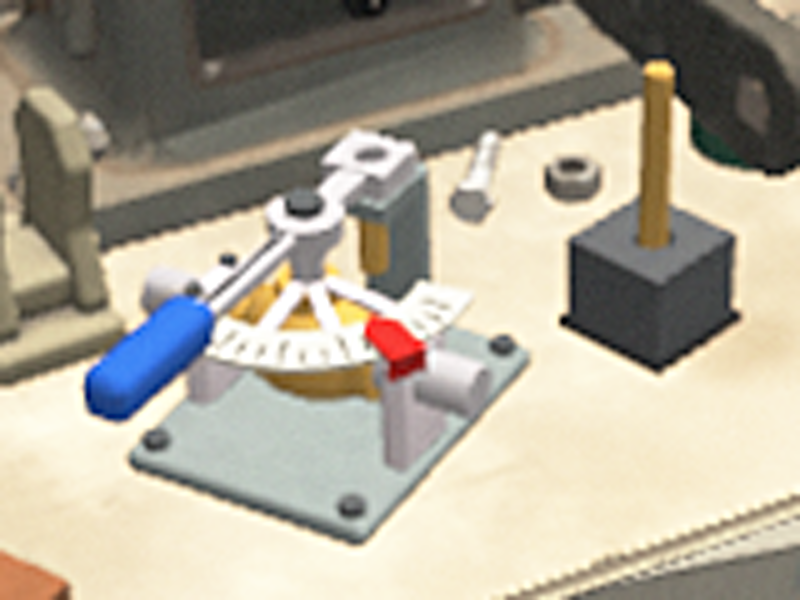

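Call:
carry_out:
  rows: "0 -2.5 0 0 0 0 8.5;0 -3.6 0 0 0 0 8.5;0 -3.6 0 0 0 -3 8.5;0 -3.6 0 0 0 3 8.5;0 -3.6 0 0 0 0 8.5;0 -3.6 0 0 0 0 8.5;0 -3 0 0 0 0 8.5;0 -1.7 0 0 0 0 8.5;0 0 0 0 0 0 8.5;0 0 0 0 0 0 8.5"

```text
time_s: 13.47
eef_pos: [0.5065, 0.1014, 0.2217]
orientation: [179.9, 0.2, 0.2]
ft_force: [0.5, -0.8, -0.1]
finger_gap: 0.0849
```

Call:
carry_out:
  rows: "0 0 0 0 0 -6.2 8.5;0 0 0 0 0 -6.2 8.5;0 0 0 0 0 -6.3 8.5;0 0 0 0 0 0 8.5;0 0 0 0 0 0 8.5"

```text
time_s: 13.88
eef_pos: [0.5073, 0.0995, 0.2226]
orientation: [180.0, 0.1, 18.5]
ft_force: [-0.0, 0.4, 0.8]
finger_gap: 0.0848
```

```bash
python3 - <<'E'
from h import *
s=env.state(); print(s['eef_pos'],s['orientation'],s['ft_force'],s['finger_gap'])
cv2.imwrite("pics/w11.png",env.snapshot('wrist'));cv2.imwrite("pics/t11.png",env.snapshot('top'))
for X in [(.511,.1003,.112),(.5445,.0017,.11)]: print(proj('wrist',X,s))
E
```

```text
[0.5072637  0.0995318  0.22260594] [1.79995025e+02 9.60436473e-02 1.84842975e+01] [-0.02605296  0.36595051  0.75007071] 0.08482861625139033
[282.11128109 208.17268134]
[282.22351116 314.62150145]
```

View pics/w11.png

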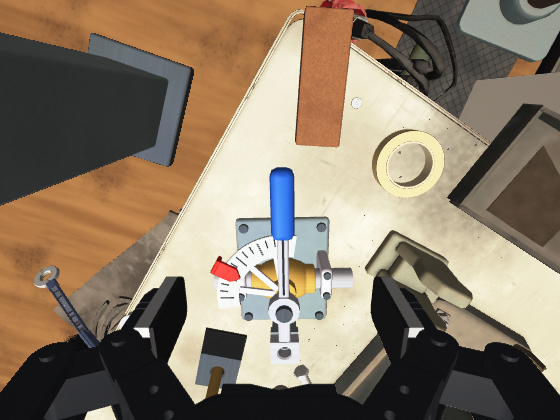

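```bash
python3 - <<'E'
from h import *
a=cv2.imread("pics/w11.png")
cv2.imwrite("pics/w11z.png",cv2.resize(a[155:365,190:350],None,fx=4,fy=2.8,interpolation=cv2.INTER_CUBIC) if 0 else cv2.resize(a[160:350,190:370],None,fx=3.1,fy=3.1,interpolation=cv2.INTER_CUBIC))
E
```

```text
(no output)
```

View pics/w11z.png

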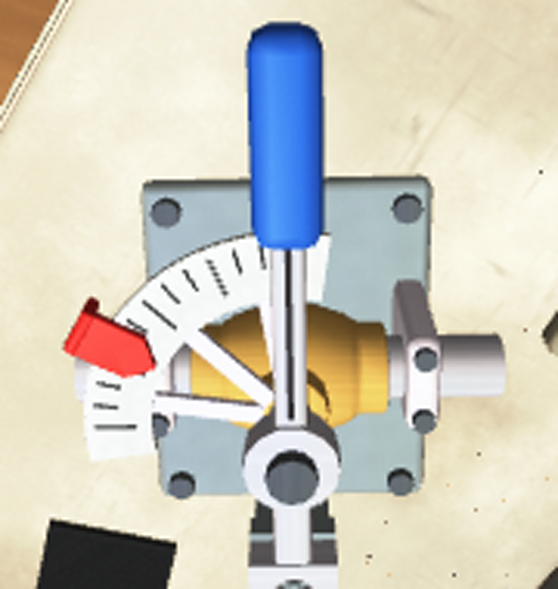

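```bash
python3 - <<'E'
from h import *
np.set_printoptions(precision=4,suppress=True)
s=env.state()
P=lambda x,y,z:atz(ray('wrist',190+(x+.5)/3.1-.5,160+(y+.5)/3.1-.5,s),z)
hub=P(292,477,.114); print('hub',hub,P(292,477,.108))
for n,x,y,z in [('gripout',285,24,.106),('gripin',290,247,.11),('gripmid',287,135,.112),('tabouter',74,331,.086),('tabmid',108,345,.086),('tabtip',152,368,.086),('hole',292,583,.106)]:
    p=P(x,y,z); d=p-hub; print(n,p,np.hypot(*d[:2]),np.degrees(np.arctan2(d[1],d[0])))
T=lambda x,y,z:atz(ray('top',190+(x+.5)/4-.5,140+(y+.5)/4-.5),z)
hub=T(316,209,.112)
for n,x,y,z in [('tabouter',294,381,.086),('tabtip',302,324,.086),('mid',298,353,.086),('gripout',46,311,.104),('gripin',168,270,.108),('pin',413,177,.105)]:
    p=T(x,y,z); d=p-hub; print('top',n,p,np.hypot(*d[:2]),np.degrees(np.arctan2(d[1],d[0])))
E
```

```text
hub [0.545  0.0063 0.114 ] [0.5465 0.0022 0.108 ]
gripout [0.5006 0.1312 0.106 ] 0.13249925074184146 109.57868695015715
gripin [0.5214 0.0739 0.11  ] 0.07160556999647474 109.23977846826196
gripmid [0.5101 0.1047 0.112 ] 0.10438030487791282 109.54965963213542
tabouter [0.4711 0.0161 0.086 ] 0.07457257150802918 172.49583869483513
tabmid [0.4823 0.0147 0.086 ] 0.0632483409187402 172.3870782175129
tabtip [0.4975 0.0113 0.086 ] 0.04774201341453216 174.06732110560515
hole [ 0.5598 -0.0366  0.106 ] 0.04538390580219471 -71.004309104478
top tabouter [0.4675 0.0134 0.086 ] 0.07748376946661627 170.68034077322164
top tabtip [0.4944 0.0095 0.086 ] 0.0503445492187048 170.18616321558918
top mid [0.4807 0.0115 0.086 ] 0.06417929916794402 170.51947123236647
top gripout [0.5001 0.1268 0.104 ] 0.13334093205879818 109.23989684750376
top gripin [0.5175 0.0697 0.108 ] 0.07378456163472005 111.05387158479716
top pin [ 0.5597 -0.0441  0.105 ] 0.0476103702592783 -70.70876195500573
```

Call:
carry_out:
  rows: "0.32 0 0 0 0 -0.9 6;0 0 3 0 0 0 6;0 0 3 0 0 0 6;0 0 3 0 0 0 6;0 0 2.6 0 0 0 6;0 0 2 0 0 0 6;0 0 0 0 0 0 6;0 0 0 0 0 0 6"
  grip_force: 20

```text
time_s: 14.65
eef_pos: [0.5101, 0.1017, 0.0865]
orientation: [-180.0, 0.2, 19.6]
ft_force: [0.3, 0.2, 0.7]
finger_gap: 0.0601
```

```bash
python3 - <<'E'
from h import *
s=env.state(); print(s['eef_pos'],s['orientation'],s['ft_force'],s['finger_gap'])
cv2.imwrite("pics/w12.png",env.snapshot('wrist'))
E
```

```text
[0.51008143 0.1016935  0.08650494] [-1.79966315e+02  1.54572968e-01  1.96243544e+01] [0.26310717 0.17108555 0.70069049] 0.060140342786953446
```

View pics/w12.png

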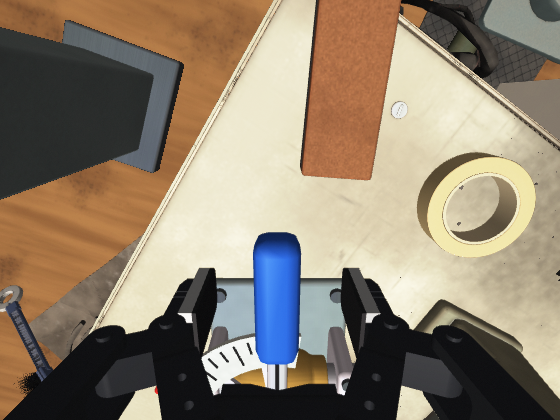

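Call:
carry_out:
  rows: "0 0 0 0 0 0 3;0 0 0 0 0 0 0;0 0 0 0 0 0 0;0 0 0 0 0 0 0;0 0 0 0 0 0 0;0 0 0 0 0 0 0;-0.183 0.002 0 0 0 -1 0;-0.366 0.006 0 0 0 -2 0;0 0 0 0 0 0 0"

```text
time_s: 15.45
eef_pos: [0.5046, 0.0994, 0.0886]
orientation: [180.0, 0.0, 22.7]
ft_force: [-3.0, -1.4, 7.6]
finger_gap: 0.0196
```

Call:
carry_out:
  rows: "-0.732 0.026 0 0 0 -4 0;-0.732 0.026 0 0 0 -4 0;-0.732 0.026 0 0 0 -4 0;-0.732 0.026 0 0 0 -4 0;-0.732 0.026 0 0 0 -4 0;0 0 0 0 0 0 0;0 0 0 0 0 0 0"

```text
time_s: 16.03
eef_pos: [0.4737, 0.0798, 0.0886]
orientation: [-180.0, 0.0, 42.6]
ft_force: [-5.0, -0.8, 8.9]
finger_gap: 0.0193
```

```bash
python3 - <<'E'
from h import *
s=env.state(); print(s['eef_pos'],s['orientation'],s['ft_force'],s['finger_gap'])
d=s['eef_pos']-[.545,.002,0];print(np.hypot(*d[:2]),np.degrees(np.arctan2(d[1],d[0])))
cv2.imwrite("pics/w13.png",env.snapshot('wrist'))
E
```

```text
[0.4737043  0.07978554 0.08860252] [-1.79984479e+02  3.01855213e-02  4.26327339e+01] [-4.95992005 -0.8496128   8.89633954] 0.019319166669356274
0.1055161904847228 132.50735847777378
```

View pics/w13.png

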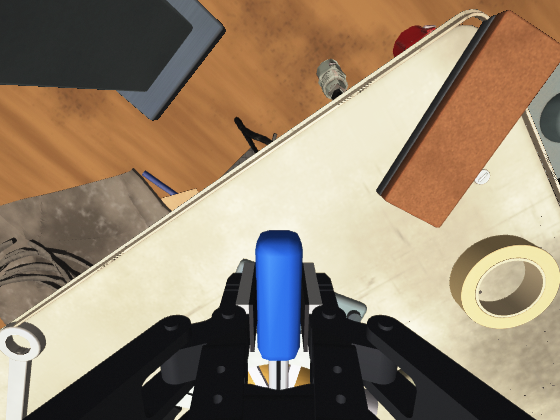

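Call:
carry_out:
  rows: "-0.732 0.026 0 0 0 -4 0;-0.732 0.026 0 0 0 -4 0;-0.732 0.026 0 0 0 -4 0;-0.732 0.026 0 0 0 -4 0;-0.732 0.026 0 0 0 -4 0;-0.732 0.026 0 0 0 -4 0;-0.732 0.026 0 0 0 -4 0;-0.732 0.026 0 0 0 -4 0;-0.732 0.026 0 0 0 -4 0;0 0 0 0 0 0 0"

```text
time_s: 16.92
eef_pos: [0.4416, 0.0227, 0.0886]
orientation: [-179.9, 0.0, 78.8]
ft_force: [-5.2, -0.4, 10.8]
finger_gap: 0.0193
```

Call:
carry_out:
  rows: "-0.366 0.006 0 0 0 -2 0;0 0 0 0 0 0 0;0 0 0 0 0 0 0;0 0 0 0 0 0 0"

```text
time_s: 17.25
eef_pos: [0.441, 0.0196, 0.0886]
orientation: [-179.9, 0.1, 80.7]
ft_force: [-5.3, -2.1, 10.8]
finger_gap: 0.0196
```

```bash
python3 - <<'E'
from h import *
s=env.state(); print(s['eef_pos'],s['orientation'],s['ft_force'],s['finger_gap'])
d=s['eef_pos']-[.545,.002,0];print(np.hypot(*d[:2]),np.degrees(np.arctan2(d[1],d[0])))
a=env.snapshot('top');cv2.imwrite("pics/t14.png",a)
b=env.snapshot('scene');cv2.imwrite("pics/s14.png",b)
cv2.imwrite("pics/c14.png",cv2.hconcat([cv2.resize(a[150:280,200:330],None,fx=3,fy=3,interpolation=cv2.INTER_CUBIC),cv2.resize(b[170:300,200:330],None,fx=3,fy=3,interpolation=cv2.INTER_CUBIC)]))
E
```

```text
[0.44103703 0.01957688 0.08859436] [-1.79932202e+02  5.71511620e-02  8.06595498e+01] [-5.25467862 -2.07960387 10.82112111] 0.0196090301803118
0.10543834760512133 170.40382657620935
```

View pics/c14.png

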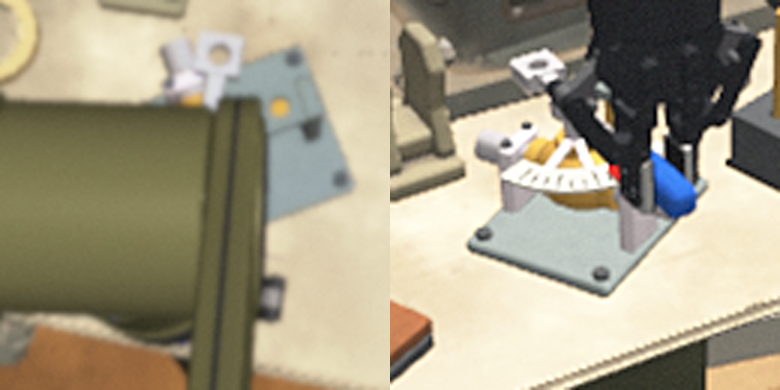

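Call:
carry_out:
  rows: "0 0 0 0 0 0 3;0 0 0 0 0 0 4;0 0 0 0 0 0 6;0 0 0 0 0 0 6;0 0 0 0 0 0 6;0 0 -2 0 0 0 6;0 0 -3 0 0 0 6;0 0 -3 0 0 0 6;0 0 -3 0 0 0 6;0 0 -2 0 0 0 6"

```text
time_s: 18.18
eef_pos: [0.4435, 0.0201, 0.2199]
orientation: [179.8, -0.0, 80.7]
ft_force: [0.4, -0.2, 0.2]
finger_gap: 0.0598
```

Call:
carry_out:
  rows: "0 -1 -3 0 0 0 6;0 -2 -3 0 0 0 6;0 0 0 0 0 0 6;0 0 0 0 0 0 6"

```text
time_s: 18.52
eef_pos: [0.4134, 0.025, 0.2789]
orientation: [179.7, -0.0, 80.7]
ft_force: [-1.2, 0.1, 0.4]
finger_gap: 0.0603
```

```bash
python3 - <<'E'
from h import *
s=env.state(); print(s['eef_pos'],s['orientation'],s['ft_force'],s['finger_gap'])
a=env.snapshot('wrist');cv2.imwrite("pics/w15.png",a)
b=env.snapshot('scene');cv2.imwrite("pics/s15.png",b)
cv2.imwrite("pics/s15z.png",cv2.resize(b[160:280,200:360],None,fx=5,fy=5,interpolation=cv2.INTER_CUBIC))
E
```

```text
[0.41340018 0.02499946 0.27893428] [ 1.79743194e+02 -3.15104104e-02  8.06660578e+01] [-1.15016305  0.14771067  0.3875342 ] 0.06031474891556745
```

View pics/w15.png

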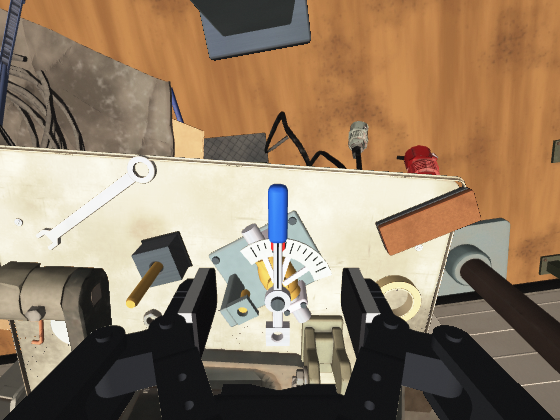

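View pics/s15z.png

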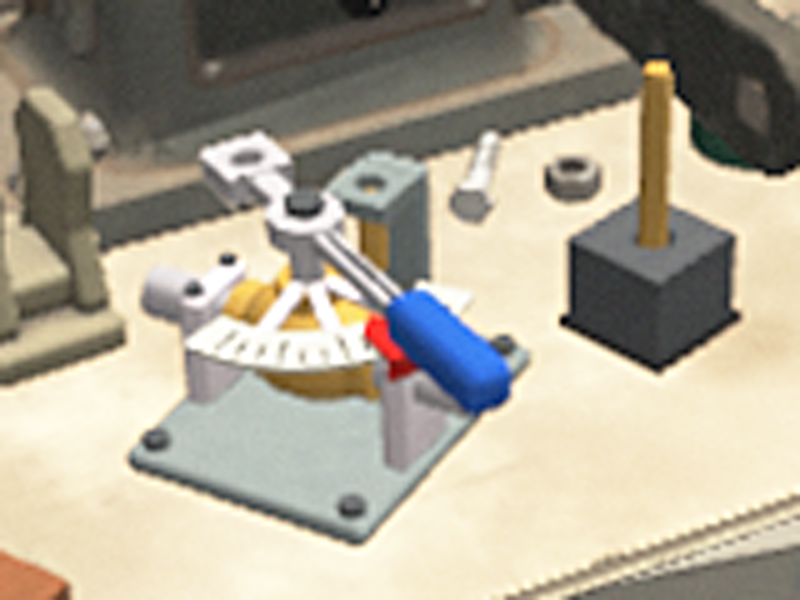

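```bash
python3 - <<'E'
from h import *
a=cv2.imread("pics/w15.png")
cv2.imwrite("pics/w15z.png",cv2.resize(a[180:320,230:330],None,fx=4.2,fy=4.2,interpolation=cv2.INTER_CUBIC))
s=env.state();print(s['eef_pos'],s['orientation'])
# red mask vs predicted tab for different angles
hsv=cv2.cvtColor(a,cv2.COLOR_BGR2HSV); m=((hsv[...,0]<8)|(hsv[...,0]>172))&(hsv[...,1]>150)&(hsv[...,2]>90)
ys,xs=np.nonzero(m[230:270,255:300]);
for y in sorted(set(ys)): print(y+230, xs[ys==y]+255)
E
```

```text
[0.41263779 0.02493141 0.27664465] [-1.79974035e+02  2.96211743e-03  8.06507394e+01]
243 [271 272 283 284]
244 [271 272 283 284]
245 [271 272 282 283 284]
246 [271 272 282 283 284]
247 [271 272 282 283 284]
248 [271 272 282 283 284]
249 [272 282 283]
250 [282]
```

View pics/w15z.png

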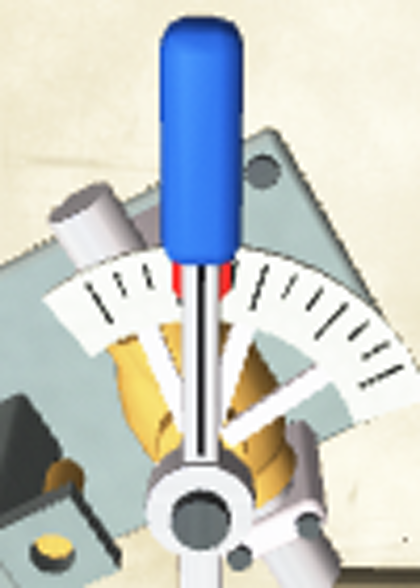

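```bash
python3 - <<'E'
from h import *
a=cv2.imread("pics/scene0.png");b=cv2.imread("pics/s15.png")
for n,(r,R,c,C) in dict(drift=(165,235,305,355),stone=(265,325,140,220),tape=(235,275,145,195)).items():
    print(n,np.abs(a[r:R,c:C].astype(int)-b[r:R,c:C]).mean())
s=env.state();print(s['ft_force'],s['time_s'])
env.sign_off()
E
```

```text
drift 3.370761904761905
stone 3.058263888888889
tape 3.0461666666666667
[-1.71550972e-01  5.36906456e-04 -1.63852296e+00] 18.6167
the job is handed in; nothing more can be done
```

The job is done and handed in after about 18.6 s of the 61 s allowed. `sign_off` gives no verdict, so what follows rests on my own checks.

- **Lock pin:** I pressed it down with the drift until the force rose to about 17 N at its lower stop. The nose ended about 20 mm below the hole mouth, and the scene picture shows the pin hanging well below the bracket. The handle then turned freely.
- **Drift:** It is back in its stand and let go. In the scene picture its top sits at the same pixels as at the start. It leans very slightly within the hole's clearance.
- **Handle:** I gripped it lightly and turned it along its arc by about 61°. The last wrist picture shows equal strips of red tab on both sides of the stem, so I judge it in line to within about 0.5° (the limit is 4°).
- **Bystanders:** The oilstone and tape areas in the scene picture match the start apart from image noise. I only saw the spanner and tin in later wrist pictures and did not measure them. The arm went nowhere near either of them.
- **Contact:** The gripper was well clear of everything at the end, and the wrist force reading was about 1.6 N.

**Disagreement:** The wrist and fixed cameras differed by 1–2 mm on position, and by about 2° on the tab angle. I settled both from close-up pictures taken just before each fit. One of my corrections over the pin hole was about 1.3 mm too far, and I fixed it before pressing.

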